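Load the oil bottles into the carrier and hold it up

TASK

Stand the two oil bottles upright in the bottle carrier, one in each square cell, while the carrier stands on the bench. Then take the carrier by its red handle, lift it about 8 cm clear of the bench, and finish while holding it there, still and level, with both bottles standing in it. Do not drop or tip the bottles, and leave the other things on the bench as they are.

Things in the scene. Friction and masses are not known exactly. Their poses are not given: they have to be found in the camera images.
- carrier: plywood bottle carrier, loose, 0.35 kg empty: open box 90 mm (its x) by 210 mm (its y), walls 60 mm high and 5 mm thick, floor 6 mm thick. Two cells, 80 x 85 mm inside, lie at its +y and -y ends; between them is a 30 mm slot from which two flat steel uprights (18 mm wide, at x = +-38 mm) rise to the red handle. Origin: centre of its underside; z up. Handle and cells are balanced about the centre
- carrier_handle (a point): centre of the carrier's red handle, 225 mm above the carrier's underside: a flat bar 86 mm long along the carrier's x, 18 mm thick along its y, 24 mm high; grip it from above with the fingers closing along the carrier's y. Axes as the carrier's
- cell_left (a point): floor centre of the cell at the carrier's +y end (the left end at the start), 62.5 mm from the carrier's centre, 6 mm above its underside; a bottle's origin belongs here. Cell 80 mm (x) by 85 mm (y) inside. To set a bottle in by its cap, let the fingers close along the carrier's x and come in from that end's side, clear of the handle. Axes as the carrier's
- cell_right (a point): the same for the cell at the carrier's -y end, the right end at the start
- bottle_a: grey-blue oil bottle with a green label band and a cream screw cap, standing upright, 186 mm tall, 0.2 kg give or take a fifth: body 66 mm diameter up to the shoulder, 152 mm above its foot; above that the cap, 34 mm diameter, 152 to 186 mm above the foot, which can be gripped from above to carry it. Origin: centre of its underside; z up along the bottle. It starts on the far left of the bench, beyond the vise
- bottle_b: grey-blue oil bottle with a green label band and a cream screw cap, standing upright, 186 mm tall, 0.2 kg give or take a fifth: body 66 mm diameter up to the shoulder, 152 mm above its foot; above that the cap, 34 mm diameter, 152 to 186 mm above the foot, which can be gripped from above to carry it. Origin: centre of its underside; z up along the bottle. It starts at the right of the carrier, on the pegboard side
- mug: cream mug, 84 x 113 mm, 95 mm high, bystander at the right edge beyond the grinder; origin under its middle
- blue_box: blue carton, 60 x 85 x 60 mm high, bystander between the vise and the grinder, nearer the robot than the carrier; origin: centre of its underside
- tape_measure: yellow and black tape measure, 36 x 82 x 66 mm high, bystander in front of the vise; origin: centre of its underside

How it is judged:
By the outcome, as a careful person would: the job done as asked, in the order asked, and still so for the second after the job is handed in, while the arm keeps its last pose, push and grip.
It also fails if it takes over 67 s, if anything falls off the work surface, if the arm or the gripper's body presses on something with over 40 N, if the wrist force passes 120 N, or if a joint passes its speed limit or range.

ROBOT

A 6-joint arm with a two-finger parallel gripper is mounted at the origin on the work surface; the furniture and walls round the work are solid. World frame = base frame: x ahead of the robot, y to its left, z up, the work surface at z = 0. Lengths are in m, angles in rad, forces in N, time in s.
With the tool pointing down it reaches from about 0.4 to 0.925 m from the base axis. Payload 12.5 kg.
Tool frame: the origin (TCP) lies at the very end of the fingers, on their centre line; the grasp point (between the pads) lies 19 mm behind it; z points along the fingers, y is the line along which they close (so a half turn about z gives the same grasp; the last joint's range is limited). The gripper opens to 95 mm and grips with 3 to 60 N. Pads are 20 mm wide; open, the fingers measure 119 mm over their backs; the gripper's body (75 mm by 180 mm) begins 59 mm behind the grasp point.
Start: joints at [1.209, 0.491, 1.559, -0, 1.092, -0.106], TCP at [0.158, 0.605, 0.215] pointing down, gripper open.
Joint ranges: [-3.1, 3.1], [-0.84, 2.19], [0.05, 2.79], [-1.13, 4.28], [0.06, 2.93], [-2.69, 2.69]. Speed limits (rad/s): [2.22, 2.22, 2.79, 3.14, 3.14, 3.14].

INTERFACE

Orientations are given as a rotation vector (axis times angle).
In Python, from plant import bot gives the robot as it stands. The module is installed in compiled form; this text tells all that it offers. Calls block until the motion is done:
- bot.move_to(position, orientation): joint-space move of the TCP to a pose.
- bot.move_linear(position, frame=None, velocity=0.15): straight line of the TCP; frame=None keeps the orientation; velocity is the mean speed in m/s.
- bot.set_joints(angles): joint-space move.
- bot.set_gripper(opening, f_grip=None): finger opening in m; f_grip is the grip in N (None keeps the last); returns when the fingers have stopped.
- bot.hold(seconds).
- bot.ik(position, orientation): joint angles nearest the present ones, or None.
- bot.state(): the state.
- bot.grab_frame(name): name is "side" or "top" or "wrist"; returns (picture, depth): 384x512x3 uint8, red, green, blue; 384x512 float32, m along the optical axis (not along the pixel's ray), 0 where there is no reading.
- bot.get_calibration(name): a dict with "camera_matrix" (3x3 intrinsics, pixels), "xyz" and "attitude" of the camera in the world. Camera axes: x right, y down, z forward; pixel columns grow to the right and rows downward; lengths in m; the calibration is good to about 2 mm. A picture is of the moment at which its call begins: read the wrist's pose just before it. get_calibration takes no time and is no camera call; for the wrist camera it gives the pose at the moment of the call.
A pose or a line that the arm cannot do raises bot.IKError and nothing moves.
- bot.hand_in(): hands the job in; it is judged then, once.
The state is a dict: "t": time; "joints": joint angles; "qvel": joint speeds; "joint_torque": joint torques, N m; "eef_pos": TCP position; "tcp_rot": TCP orientation; "contact_force": force on the tool from outside, world axes, zero at the start; "moment": the same for the moment, N m; "grip_width": finger opening in m; "grip_force": force on a finger pad.
Only numpy, scipy, OpenCV 4.12 (cv2) and the standard library are available. Lean on these libraries where they do the work, as an engineer would, in place of code of your own. Each camera call takes 0.05 s, during which the arm holds its last target. There are 200 camera calls.

## Working session

There is one attempt and no reset: what is moved stays moved. The work goes in short steps, each a Python script; the robot and the scene stay as the last script left them, time stands still between calls to the robot, and variables do not carry over. Pictures are saved under pics/ and viewed, at most 10 in all, crops included, and the job is handed in when it is done.

```bash
mkdir -p pics
cat > h.py <<'E'
import numpy as np, cv2
from plant import bot
from scipy.spatial.transform import Rotation as R
def cal(n):
    c=bot.get_calibration(n); K=np.array(c["camera_matrix"]); p=np.array(c["xyz"]); a=np.array(c["attitude"])
    M=a if a.shape==(3,3) else (R.from_rotvec(a).as_matrix() if a.size==3 else R.from_quat(a).as_matrix())
    return K,p,M
def cloud(d,c):
    K,p,M=c; v,u=np.mgrid[:d.shape[0],:d.shape[1]]
    P=np.stack([(u-K[0,2])/K[0,0]*d,(v-K[1,2])/K[1,1]*d,d],-1)
    return P@M.T+p
E
python3 - <<'E'
from h import *
ims=[]
for n in ["top","side"]:
    c=cal(n); im,d=bot.grab_frame(n); np.savez(f"pics/{n}0.npz",im=im,d=d,K=c[0],p=c[1],M=c[2])
    print(n,bot.get_calibration(n)); cv2.imwrite(f"pics/{n}0.png",im[...,::-1])
print(bot.state())
E
```

```text
top {'camera_matrix': array([[373.57259983,   0.        , 259.83025847],
       [  0.        , 373.57259983, 193.15574596],
       [  0.        ,   0.        ,   1.        ]]), 'xyz': array([ 0.41484137, -0.06222205,  1.03718037]), 'attitude': array([-2.18512426,  2.18000719, -0.10133439])}
side {'camera_matrix': array([[489.15091069,   0.        , 258.61244681],
       [  0.        , 489.15091069, 195.92903991],
       [  0.        ,   0.        ,   1.        ]]), 'xyz': array([0.48811126, 0.98158074, 0.6015177 ]), 'attitude': array([ 0.0055255 ,  2.61650041, -1.73750866])}
{'t': 0.1, 'joints': array([ 1.20935471e+00,  4.91491761e-01,  1.55939196e+00, -5.72391241e-06,
        1.09168499e+00, -1.05619038e-01]), 'qvel': array([-0.00037576, -0.00134894, -0.00048754,  0.00098148,  0.00096045,
        0.00109203]), 'joint_torque': array([ 1.47189516e-03, -6.13622689e+01, -2.58608687e+01,  6.93684700e-02,
        4.70044767e-02, -6.78668130e-05]), 'eef_pos': array([0.15806604, 0.60446196, 0.21412366]), 'tcp_rot': array([-4.00717940e-01, -3.11570846e+00,  1.49331237e-03]), 'contact_force': array([-0.33356732,  0.68654414,  0.42661381]), 'moment': array([0.02585761, 0.04264757, 0.03706424]), 'grip_force': 0.0, 'grip_width': 0.09494461355289222}
```

View pics/top0.png

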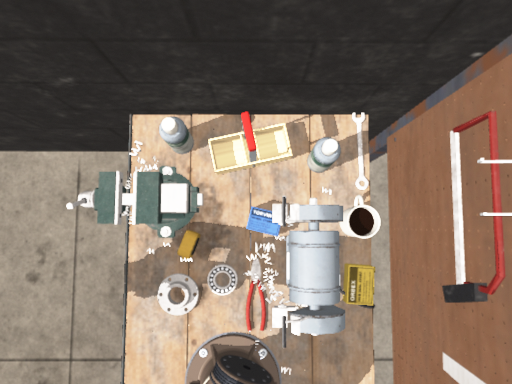

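View pics/side0.png

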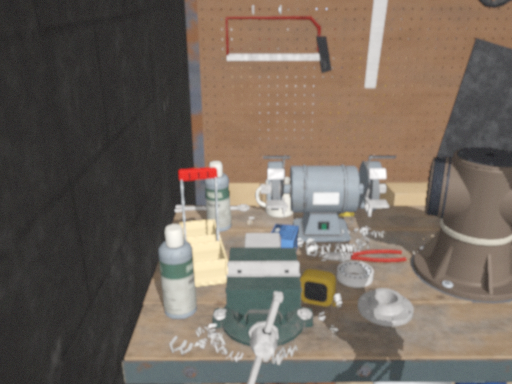

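Top view: bottle A's cap at about (168,125), the carrier at (250,148) with its red handle at (249,132), and bottle B's cap at (330,147). The vise is left of centre, at about (165,200). The side view shows all of these upright, and the handle is the tallest thing near the carrier.

```bash
cat >> h.py <<'E'
def red(im):
    h=cv2.cvtColor(im,cv2.COLOR_RGB2HSV); return (h[...,1]>150)&(h[...,2]>90)&((h[...,0]<8)|(h[...,0]>172))
def ray(c,u,v,z):
    K,p,M=c; r=M@np.array([(u-K[0,2])/K[0,0],(v-K[1,2])/K[1,1],1]); return p+r*(z-p[2])/r[2]
def seen(n,name,im,d,c):
    P=cloud(d,c); ok=d>0; out={}
    inb=ok&(P[...,0]>.3)&(P[...,0]<.66)&(P[...,1]>-.38)&(P[...,1]<.31)
    return P,inb
E
python3 - <<'E'
from h import *
for n in ["top","side"]:
    z=np.load(f"pics/{n}0.npz"); im,d,c=z["im"],z["d"],(z["K"],z["p"],z["M"])
    P,inb=seen(0,n,im,d,c); X,Y,Z=P[...,0],P[...,1],P[...,2]
    print(n,"table z",np.percentile(Z[inb&(Z<.02)],[5,50,95]))
    m=inb&red(im)&(Z>.18); q=P[m]
    r=cv2.minAreaRect((q[:,:2]*1000).astype(np.float32)); print("handle",m.sum(),np.median(q,0),np.percentile(q,[2,98],0).round(3).tolist(),r)
    if n=="top":
        m2=inb&red(im)&(Z>.21); r=cv2.minAreaRect((P[m2][:,:2]*1000).astype(np.float32)); print(m2.sum(),r)
    for nm,ys in (("A",(.12,.31)),("B",(-.38,-.12))):
        for zl,zh in ((.176,.2),(.155,.176)):
            m=inb&(X>.42)&(Y>ys[0])&(Y<ys[1])&(Z>zl)&(Z<zh)
            q=P[m]
            if len(q)<8: continue
            (x,y),rr=cv2.minEnclosingCircle((q[:,:2]*1000).astype(np.float32)); print(nm,zl,len(q),x,y,rr,q.mean(0),q[:,2].max())
    if n=="top":
        m=inb&(X>.42)&(abs(Y)<.14)&(Z>.05)&(Z<.07); print("rim",m.sum(),cv2.minAreaRect((P[m][:,:2]*1000).astype(np.float32)))
        # height map coarse
        for x in np.arange(.66,.2,-.04):
            row=[]
            for y in np.arange(.34,-.4,-.04):
                k=ok=(d>0)&(abs(X-x)<.02)&(abs(Y-y)<.02); row.append("%3d"%(1000*Z[k].max()) if k.any() else " --")
            print("%.2f"%x,*row)
E
```

```text
top table z [-3.58828061e-03  7.00897126e-05  1.13245015e-02]
handle 298 [ 0.61801335 -0.04313586  0.23665888] [[0.578, -0.058, 0.233], [0.658, -0.03, 0.24]] ((557.7679443359375, -235.93756103515625), (459.9908447265625, 175.35598754882812), 56.68323516845703)
298 ((557.7679443359375, -235.93756103515625), (459.9908447265625, 175.35598754882812), 56.68323516845703)
A 0.176 163 647.7366333007812 144.70631408691406 17.062353134155273 [0.64545152 0.14369165 0.18398408] 0.1889612619075831
A 0.155 2109 535.79345703125 218.20199584960938 146.19244384765625 [0.48173152 0.23444253 0.15729755] 0.1753378785266494
B 0.176 975 515.6102905273438 -194.10931396484375 106.07550811767578 [ 0.46835733 -0.1993623   0.18914094] 0.1999816234222177
B 0.155 98 508.31939697265625 -204.8009033203125 100.20914459228516 [ 0.49348728 -0.24151851  0.16698713] 0.17598002193908613
rim 800 ((540.381591796875, -0.3189239501953125), (278.0019836425781, 236.92123413085938), 89.60810852050781)
0.66  --   3  19   3 182 188 148  62  62 240 238  62  63   4   4   3   3  10   3
0.62  --  17  20  12 154 187 146  64  11 239 2
[... 886 characters left out ...]
01626281]
handle 401 [ 0.62252564 -0.03540015  0.22971565] [[0.371, -0.379, 0.216], [0.659, -0.026, 0.534]] ((549.32666015625, -245.65113830566406), (484.0146484375, 193.52987670898438), 52.69187545776367)
A 0.176 156 648.7122802734375 147.432373046875 16.38119888305664 [0.64667943 0.15139794 0.18335833] 0.18759542055482137
A 0.155 2435 539.8707275390625 233.0810089111328 141.47486877441406 [0.49146423 0.23936496 0.15792048] 0.17556086944287752
B 0.176 359 521.4888916015625 -188.2935028076172 106.20686340332031 [ 0.47571639 -0.17657661  0.18899158] 0.19984212135162077
B 0.155 101 508.22027587890625 -180.53738403320312 93.7614974975586 [ 0.48699004 -0.17443339  0.16393795] 0.17584880432324873
```

```bash
cat > loc.py <<'E'
from h import *
def circ(P,ok,x,y,zl,zh,r=.045):
    m=ok&(np.hypot(P[...,0]-x,P[...,1]-y)<r)&(P[...,2]>zl)&(P[...,2]<zh); q=P[m]
    c,rr=cv2.minEnclosingCircle((q[:,:2]*1000).astype(np.float32)); return len(q),np.round(c,1),round(rr,1),q[:,2].max().round(4)
def carrier(P,ok,im,x,y):
    near=ok&(np.hypot(P[...,0]-x,P[...,1]-y)<.14)
    q=P[near&red(im)&(P[...,2]>.2165)]; t=q[q[:,2]>.231]
    print("handle top",len(t),cv2.minAreaRect((t[:,:2]*1000).astype(np.float32)),t.mean(0).round(4))
    q=P[near&(P[...,2]>.052)&(P[...,2]<.068)]
    print("rim",len(q),cv2.minAreaRect((q[:,:2]*1000).astype(np.float32)))
E
python3 - <<'E'
from loc import *
for n in ["top","side"]:
    z=np.load(f"pics/{n}0.npz"); im,d,c=z["im"],z["d"],(z["K"],z["p"],z["M"])
    P=cloud(d,c); ok=d>0; print(n)
    carrier(P,ok,im,.615,-.043)
    for x,y in ((.648,.146),(.605,-.235)):
        print("cap",circ(P,ok,x,y,.178,.195)); print("side", circ(P,ok,x,y,.157,.178,.03)); print("shoulder",circ(P,ok,x,y,.13,.154,.05)); 
for yaw in (0,): 
    pass
print(R.from_rotvec(bot.state()["tcp_rot"]).as_matrix().round(3))
E
```

```text
top
handle top 293 ((619.3969116210938, -43.378929138183594), (85.09133911132812, 17.77818489074707), 13.308916091918945) [ 0.6195 -0.0431  0.2366]
rim 570 ((619.3056640625, -42.66259002685547), (90.76122283935547, 209.73394775390625), 12.340219497680664)
cap (165, array([647.8, 144.7]), 17.1, np.float64(0.189))
side (38, array([643.2, 140.8]), 15.7, np.float64(0.1779))
shoulder (358, array([646.6, 145.6]), 33.0, np.float64(0.1536))
cap (164, array([ 597.8, -232.5]), 16.9, np.float64(0.1881))
side (34, array([ 596.9, -231.9]), 16.9, np.float64(0.1776))
shoulder (356, array([ 597.1, -232.8]), 33.2, np.float64(0.1538))
side
handle top 172 ((623.8199462890625, -38.8633918762207), (81.51163482666016, 19.207229614257812), 8.860130310058594) [ 0.6262 -0.0362  0.2353]
rim 610 ((617.162109375, -43.6632080078125), (89.80926513671875, 219.53407287597656), 15.467024803161621)
cap (162, array([649.1, 147.6]), 16.6, np.float64(0.1876))
side (173, array([648.9, 148.7]), 17.5, np.float64(0.178))
shoulder (531, array([648.4, 150.5]), 33.1, np.float64(0.1539))
cap (69, array([ 599.2, -230.5]), 18.0, np.float64(0.1872))
side (33, array([ 588.6, -224.5]), 8.8, np.float64(0.1776))
shoulder (202, array([ 598.9, -227.1]), 32.2, np.float64(0.154))
[[-0.967  0.253 -0.   ]
 [ 0.253  0.967 -0.001]
 [ 0.    -0.001 -1.   ]]
```

```bash
cat > plan.py <<'E'
from loc import *
yaw=np.deg2rad(12.8); C=np.array([.6188,-.0432]); cx=np.array([np.cos(yaw),np.sin(yaw)]); cy=np.array([-cx[1],cx[0]])
L=C+.0625*cy; Rr=C-.0625*cy; A=np.array([.648,.146]); B=np.array([.598,-.232])
def ori(a):  # tool y (closing) along angle a, pointing down
    c,s=np.cos(a),np.sin(a); return R.from_matrix(np.array([[-s,c,0],[c,s,0],[0,0,-1]]).T[[0,1,2]].T.T if 0 else np.column_stack([[-s,c,0],[c,s,0],[0,0,-1]])).as_rotvec()
E
python3 - <<'E'
from plan import *
z=np.load("pics/top0.npz"); d=z["d"]; P=cloud(d,(z["K"],z["p"],z["M"]))
s=np.load("pics/side0.npz"); S=cloud(s["d"],(s["K"],s["p"],s["M"]))
for n,Q,dd in(("top",P,d),("side",S,s["d"])):
    m=(dd>0)&(Q[...,0]>.71)&(Q[...,2]>.02); q=Q[m]; print(n,len(q),np.percentile(q,[0,5,50,95],0).round(2).tolist() if len(q) else "")
    m=(dd>0)&(Q[...,1]<-.3)&(Q[...,2]>.25); print("right wall y max",Q[m][:,1].max() if m.any() else None)
st=bot.state(); T=R.from_rotvec(st["tcp_rot"]).as_matrix(); K,p,M=cal("wrist"); print("cam in tool",T.T@(p-st["eef_pos"]), (T.T@M)[:,2])
for nm,p,a in (("A",A,0),("L",L,0),("B",B,0),("R",Rr,0),("H",C,np.pi/2)):
    for h in (0,np.pi):
        for zz in (.15,.24,.33): 
            q=bot.ik([*p,zz],ori(yaw+a+h)); print(nm,p.round(3),round(h,1),zz,None if q is None else np.round(q,2))
E
```

```text
top 45856 [[0.78, -0.55, 0.02], [0.78, -0.48, 0.06], [0.78, -0.03, 0.31], [0.78, 0.43, 0.45]]
right wall y max -0.3000322784137537
side 58634 [[0.71, -2.76, 0.02], [0.78, -0.66, 0.07], [0.78, 0.24, 0.33], [0.78, 0.48, 0.56]]
right wall y max -0.3001488204423183
cam in tool [ 0.07991206 -0.00093094 -0.17050426] [-2.80748190e-01 -4.49371378e-04  9.59781356e-01]
A [0.648 0.146] 0 0.15 [ 0.12  0.61  1.52 -0.    1.01 -0.1 ]
A [0.648 0.146] 0 0.24 [ 0.12  0.53  1.42 -0.    1.19 -0.1 ]
A [0.648 0.146] 0 0.33 [ 0.12  0.47  1.29 -0.    1.38 -0.1 ]
A [0.648 0.146] 3.1 0.15 None
A [0.648 0.146] 3.1 0.24 None
A [0.648 0.146] 3.1 0.33 None
L [0.605 0.018] 0 0.15 [-0.08  0.53  1.68 -0.    0.93 -0.3 ]
L [0.605 0.018] 0 0.24 [-0.08  0.44  1.58 -0.    1.13 -0.3 ]
L [0.605 0.018] 0 0.33 [-0.08  0.37  1.44 -0.    1.33 -0.3 ]
L [0.605 0.018] 3.1 0.15 None
L [0.605 0.018] 3.1 0.24 None
L [0.605 0.018] 3.1 0.33 None
B [ 0.598 -0.232] 0 0.15 [-0.47  0.58  1.58 -0.    0.98 -0.7 ]
B [ 0.598 -0.232] 0 0.24 [-0.47  0.49  1.48 -0.    1.16 -0.7 ]
B [ 0.598 -0.232] 0 0.33 [-0.47  0.43  1.35 -0.    1.36 -0.7 ]
B [
[... 259 characters left out ...]
0.633 -0.104] 0 0.24 [-0.27  0.49  1.48 -0.    1.16 -0.49]
R [ 0.633 -0.104] 0 0.33 [-0.27  0.43  1.35 -0.    1.36 -0.49]
R [ 0.633 -0.104] 3.1 0.15 [-0.27  0.58  1.59 -0.    0.98  2.65]
R [ 0.633 -0.104] 3.1 0.24 [-0.27  0.49  1.48 -0.    1.16  2.65]
R [ 0.633 -0.104] 3.1 0.33 [-0.27  0.43  1.35 -0.    1.36  2.65]
H [ 0.619 -0.043] 0 0.15 [-0.18  0.55  1.64  0.    0.95 -1.97]
H [ 0.619 -0.043] 0 0.24 [-0.18  0.46  1.54  0.    1.14 -1.97]
H [ 0.619 -0.043] 0 0.33 [-0.18  0.4   1.41  0.    1.34 -1.97]
H [ 0.619 -0.043] 3.1 0.15 [-0.18  0.55  1.64  0.    0.95  1.17]
H [ 0.619 -0.043] 3.1 0.24 [-0.18  0.46  1.54  0.    1.14  1.17]
H [ 0.619 -0.043] 3.1 0.33 [-0.18  0.4   1.41  0.    1.34  1.17]
```

```bash
cat >> plan.py <<'E'
def say(t):
    s=bot.state(); print(t,"t%.1f"%s["t"],"p",np.round(s["eef_pos"],4),"F",np.round(s["contact_force"],1),"M",np.round(s["moment"],2),"w%.4f g%.1f"%(s["grip_width"],s["grip_force"]))
    return s
def snap(n,tag):
    c=cal(n); im,d=bot.grab_frame(n); cv2.imwrite(f"pics/{tag}.png",im[...,::-1]); return im,d,cloud(d,c)
def pick(p):
    bot.set_gripper(.07)
    bot.move_to([*p,.28],ori(yaw)); bot.move_linear([*p,.157],velocity=.12); say("down")
    bot.set_gripper(.02,25); say("gripped")
    bot.move_linear([*p,.29],velocity=.12); say("lifted")
E
python3 - <<'E'
from plan import *
s=bot.state(); bot.move_linear([*s["eef_pos"][:2],.32])
pick(A)
bot.move_linear([*L,.29],velocity=.15); say("over L")
im,d,P=snap("side","sideA")
K,p,M=cal("side")
for nm,zl,zh in(("low",.14,.19),("high",.22,.27)):
    print(nm,circ(P,d>0,*L,zl,zh,.06))
snap("top","topA")
E
```

```text
down t5.2 p [0.6483 0.1461 0.1578] F [-0.1 -0.6  0.7] M [-0.13  0.06  0.  ] w0.0701 g0.0
gripped t5.9 p [0.648 0.146 0.157] F [0.2 1.1 1.4] M [-0.16  0.07  0.05] w0.0335 g25.0
lifted t7.1 p [0.6478 0.1459 0.2891] F [ 0.5  1.1 -1.6] M [-0.05  0.04 -0.02] w0.0336 g25.0
over L t8.2 p [0.6051 0.0182 0.29  ] F [-0.  -0.2 -1.5] M [-0.    0.01 -0.01] w0.0337 g25.0
low (652, array([604.1,  24.6]), 33.6, np.float64(0.1899))
high (721, array([615.1,  11.3]), 48.2, np.float64(0.2698))
```

View pics/sideA.png

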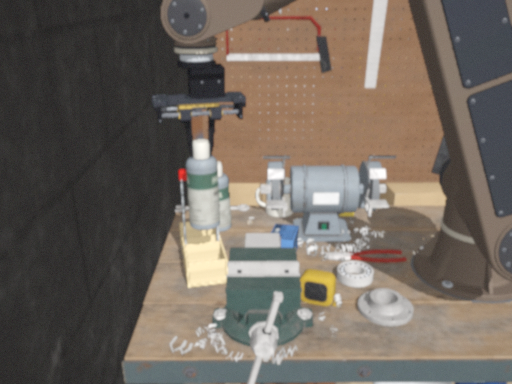

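The side view shows bottle A upright in the fingers above the left cell, with the bottle at (203,190) and the box at (205,255). Its measured x is within 1 mm of the cell centre, and the y offset of a few mm comes from seeing only the near face, so I'll lower it.

```bash
cat >> plan.py <<'E'
def place(p):
    bot.move_linear([*p,.20],velocity=.12); say("in cell mouth")
    bot.move_linear([*p,.168],velocity=.06); say("near")
    z=.168
    f0=bot.state()["contact_force"][2]
    while z>.160:
        z-=.001; bot.move_linear([*p,z],velocity=.02); 
        if bot.state()["contact_force"][2]-f0>1.2: break
    say("touch")
    bot.set_gripper(.06); say("open")
    bot.move_linear([*p,.32],velocity=.15); say("up")
E
python3 - <<'E'
from plan import *
place(L)
E
```

```text
in cell mouth t9.2 p [0.6053 0.0178 0.2007] F [ 0.7  0.8 -1.8] M [-0.09  0.1  -0.05] w0.0336 g25.0
near t9.8 p [0.605  0.0177 0.168 ] F [-0.1  0.6 -1. ] M [-0.08  0.06 -0.02] w0.0333 g25.0
touch t11.3 p [0.6053 0.0177 0.163 ] F [-1.2 -0.1  7. ] M [-0.12  0.47  0.01] w0.0334 g25.0
open t12.0 p [0.605  0.0177 0.162 ] F [-0.8 -0.2  0. ] M [-0.11  0.   -0.06] w0.0598 g0.0
up t13.2 p [0.6047 0.0178 0.3191] F [-0.1  0.2 -0.1] M [-0.09  0.05 -0.05] w0.0599 g0.0
```

Run:
```python
from plan import *
pick(B)
im,d,P=snap("top","topB"); carrier(P,d>0,im,.619,-.043); print("A cap",circ(P,d>0,*L,.18,.2,.03))
im,d,P=snap("side","sideB"); print("A cap side",circ(P,d>0,*L,.18,.2,.03))
```

```text
down t15.8 p [ 0.5983 -0.2321  0.1577] F [0.4 1.2 0.1] M [-0.15  0.04  0.01] w0.0699 g0.0
gripped t16.5 p [ 0.5979 -0.232   0.1571] F [-1.4 -0.4  2.9] M [-0.22  0.45 -0.01] w0.0337 g25.0
lifted t17.8 p [ 0.5978 -0.2319  0.2892] F [ 0.5  0.5 -3. ] M [-0.06  0.05 -0.01] w0.0331 g24.9
handle top 285 ((619.312744140625, -43.5129280090332), (85.10826873779297, 16.820585250854492), 12.307869911193848) [ 0.6193 -0.0436  0.2366]
rim 555 ((619.355712890625, -42.645973205566406), (90.698486328125, 210.1282196044922), 12.590807914733887)
A cap (169, array([604.3,  16.2]), 16.9, np.float64(0.1954))
A cap side (146, array([604.8,  16.7]), 19.6, np.float64(0.194))
```

View pics/topB.png

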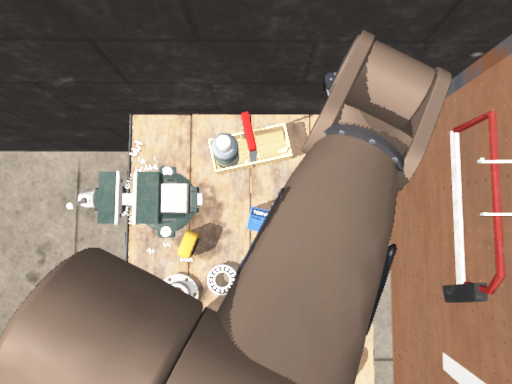

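The top view shows bottle A upright in the left cell, cap at (226,143). The carrier hasn't moved and the right cell at (272,138) is empty, so bottle B goes there next.

Run:
```python
from plan import *
bot.move_linear([*Rr,.29],velocity=.15); say("over R")
place(Rr)
H=C+[.0003,-.0002]
bot.move_to([*H,.32],ori(yaw+np.pi*1.5)); say("over handle")
im,d,P=snap("side","sideC"); print("A",circ(P,d>0,*L,.18,.2,.03),"B",circ(P,d>0,*Rr,.18,.2,.03))
```

```text
over R t18.9 p [ 0.6325 -0.1048  0.2899] F [-0.9  0.  -1.9] M [-0.11  0.01  0.  ] w0.0336 g24.9
in cell mouth t19.8 p [ 0.633  -0.1044  0.2007] F [ 0.1  0.3 -2.1] M [-0.13  0.02  0.04] w0.0336 g24.9
near t20.5 p [ 0.6328 -0.1042  0.168 ] F [-0.3  0.7 -2.2] M [-0.06  0.01 -0.  ] w0.0334 g24.9
touch t21.8 p [ 0.6328 -0.1042  0.1632] F [-0.5 -0.4  1. ] M [-0.03  0.   -0.01] w0.0339 g24.9
open t22.4 p [ 0.6326 -0.1042  0.163 ] F [0.1 0.  0.2] M [-0.11  0.06 -0.  ] w0.0599 g0.0
up t23.6 p [ 0.6324 -0.1041  0.3191] F [-0.5 -1.2 -0.1] M [-0.1   0.06  0.04] w0.0599 g0.0
over handle t25.1 p [ 0.6191 -0.0435  0.3198] F [0.1 0.8 0.2] M [-0.09  0.2  -0.  ] w0.0601 g0.0
A (146, array([605.7,  17.5]), 18.0, np.float64(0.1939)) B (71, array([635.7, -99.7]), 15.7, np.float64(0.193))
```

View pics/sideC.png

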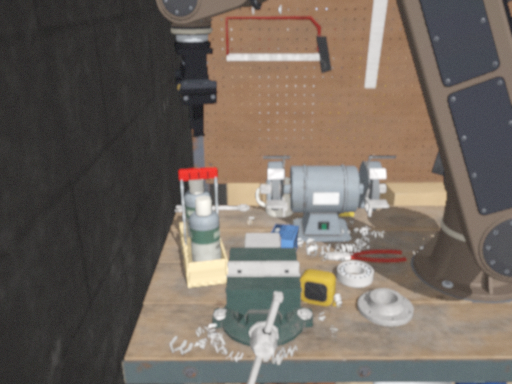

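Run:
```python
from plan import *
H=C+[.0003,-.0002]
bot.set_gripper(.045); bot.move_linear([*H,.206],velocity=.08); say("at handle")
bot.set_gripper(.01,50); s=say("grip"); p=s["eef_pos"]
bot.move_linear([*H,.212],velocity=.02); say("6mm")
bot.move_linear([*H,.287],velocity=.06); bot.hold(1.5); say("up")
im,d,P=snap("side","sideD"); print("A",circ(P,d>0,*L,.26,.29,.03),"B",circ(P,d>0,*Rr,.26,.29,.03))
q=P[(d>0)&(np.hypot(P[...,0]-C[0],P[...,1]-C[1])<.14)&(P[...,2]>.02)&(P[...,2]<.16)]; print("carrier z range",np.percentile(q[:,2],[0,1,99]))
bot.grab_frame
```

```text
at handle t27.3 p [ 0.6193 -0.0434  0.2064] F [-0.3  0.3  0.2] M [-0.01  0.13  0.01] w0.0449 g0.0
grip t27.8 p [ 0.6192 -0.0435  0.2059] F [ 0.6 -0.9 -1.4] M [-0.21 -0.02 -0.05] w0.0175 g50.0
6mm t28.3 p [ 0.619  -0.0433  0.2118] F [ 0.7  0.3 -7.2] M [-0.05  0.23  0.01] w0.0181 g50.0
up t31.2 p [ 0.6191 -0.0434  0.287 ] F [ 0.1 -1.2 -6.7] M [ 0.    0.2  -0.02] w0.0174 g50.0
A (155, array([606.9,  19.6]), 17.5, np.float64(0.2739)) B (75, array([ 635.3, -100. ]), 16.8, np.float64(0.2736))
carrier z range [0.08148256 0.08378012 0.15866701]
```

View pics/sideD.png

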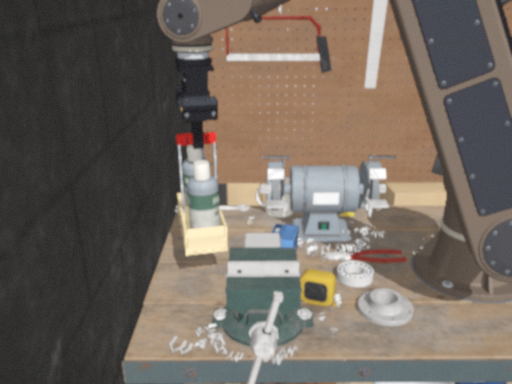

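The carrier hangs level about 8 cm up, box at (203,235). Both caps rose by the same 80 mm and the bystanders are untouched.

```bash
python3 -c "
from plan import *
say('end'); print(bot.hand_in())"
```

```text
end t31.2 p [ 0.6191 -0.0434  0.287 ] F [ 0.1 -0.3 -8.1] M [-0.02  0.17 -0.02] w0.0175 g50.0
the job is handed in; nothing more can be done
None
```

Job handed in at about 31 s: both bottles stand in the carrier, which the arm holds still and level by its red handle about 8 cm above the bench, with the other things on the bench undisturbed.

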